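# Snap the stand leg into its short setting

### The arm

A 6-joint arm with a two-finger parallel gripper is mounted at the origin on the work surface; the furniture and walls round the work are solid. World frame = base frame: x ahead of the robot, y to its left, z up, the work surface at z = 0. Lengths are in m, angles in degrees, forces in N, time in s.
With the tool pointing down it reaches from about 0.325 to 1 m from the base axis. Payload 5.1 kg.
Tool frame: the origin (TCP) lies midway between the tips of the shut fingers; the grasp point (between the pads) lies 19 mm behind it; z points along the fingers, y is the line along which they close (so a half turn about z gives the same grasp; the last joint's range is limited). The gripper opens to 85 mm and grips with 20 to 120 N. Pads are 22 mm wide; open, the fingers measure 114 mm over their backs; the gripper's body (76 mm by 85 mm) begins 54 mm behind the grasp point. The pads swing forward as they close: fully open they stand 13 mm farther back than shut.
Start: joints at [71.757, 7.093, 94.555, -0, 78.352, -4.733], TCP at [0.152, 0.632, 0.231] pointing down, gripper open.
Joint ranges: [-149.61, 149.61], [-58.7, 133.49], [1.44, 155.28], [-77.14, 257.14], [18.33, 153.61], [-166.67, 166.67]. Speed limits (degrees/s): [147.25, 147.25, 180, 180, 180, 180].

### API

Orientations are given as a 3x3 rotation matrix whose columns are the frame's x, y, z axes.
In Python, from bench import monitor, snapshot, get_calibration, order gives the robot as it stands.
- The arm moves only by the shell command python3 -m inch 'ROWS' [OPENING] [FORCE]. ROWS is JSON, a list of rows, each an object of numbers: "tx", "ty", "tz": the shift along the tool's x, y, z in mm; "rx", "ry", "rz": the turn, a rotation vector about the tool's x, y, z in degrees. In form: [{"tx": .., "ty": .., "tz": .., "rx": .., "ry": .., "rz": ..}, ...]. A call has 1 to 8 rows; each row is the pose to reach, as a shift and turn from the pose commanded when the call began, along the tool's axes at that moment; what a row does not reach only later rows make up. A row lasts 1/8 s, in which the tool goes at most 62.5 mm and 10.7 degrees, less where a joint would pass 70% of its speed; a pose out of reach is approached as far as the arm can. A call with a gripper value outside its range is refused whole. OPENING is the opening, from 0 (shut) to 1 (fully open), set as the call begins (- or left out, the last holds). The fingers move at their own pace and stop on an object; FORCE is the grip in N (left out, the last holds). Time passes only in rows, so rows that repeat a pose let the fingers close. It gives the time, the measured TCP pose, the force, the opening and the grip force at its end, in the units of the state.
- monitor.get_state(): the state, without advancing time (a new reading comes with each control period).
- snapshot(name): name is "side" or "top" or "wrist"; returns the picture (420x560x3 uint8, red, green, blue); there is no depth.
- get_calibration(name): a dict with "intrinsics" (3x3 intrinsics, pixels), "pose" (4x4, takes a point from camera to world coordinates); the wrist camera has in their place "mount" (4x4, takes a point from camera to tool coordinates, whose origin is the TCP and whose axes are the flange's). Camera axes: x right, y down, z forward; pixel columns grow to the right and rows downward; lengths in m; the calibration is good to about 2 mm. A picture is of the moment at which its call begins: read the wrist's pose just before it. get_calibration takes no time and is no camera call.
- order.job_done(): hands the job in; it is judged then, once.
The state is a dict: "t": time; "joints": joint angles; "dq": joint speeds; "effort": joint torques, N m; "ee_pos": TCP position; "tool_rot": TCP orientation; "contact_force": force on the tool from outside, world axes, zero at the start; "moment": the same for the moment, N m; "opening": finger opening in m; "gripper_force": force on a finger pad.
Only numpy, scipy, OpenCV 4.12 (cv2) and the standard library are available. Lean on these libraries where they do the work, as an engineer would, in place of code of your own. Each camera call takes 0.05 s, during which the arm holds its last target. There are 200 camera calls.

### The job

This stall's crate stand has two telescoping legs, each strapped in a wooden cradle; one is already locked short, the other is still pulled out, its two spring buttons bare on the tube in front of the sleeve. On the pulled-out leg, squeeze both buttons flush and slide the tube until they duck under the sleeve's mouth, then let go and push on the rubber foot until both buttons pop out through the sleeve's holes, as on the other leg.

Things in the scene. Friction and masses are not known exactly. Their poses are not given: they have to be found in the camera images.
- leg: the pulled-out leg's grey 43 mm square sleeve, fixed in a plywood cradle (board 100 wide, 14 high, y 65 to 160 mm). Origin on the table below the sleeve's open mouth; z up, y along the leg into the sleeve, which spans y 0 to 156 mm. Axis 55 mm above the table. Wall 3.5 mm, gap to the tube 2 mm. A hole 40 long, 20 high in each side (+x, -x), centred at y 50 mm, 55 mm up.
- leg_buttons (a point): midpoint of the two steel buttons, on the axis of the 32 mm square aluminium tube, which slides along leg's +y; axes as leg. Each 30 mm long along y, 14 high, 10 proud (52 mm over both, 32 when flush). Blunt ends: not pressed within 2 mm of flush, they strike the mouth. Squeeze only their rear part: the front must lead the fingers by 10 mm or more and slip under before the fingers meet the sleeve.
- leg_foot (a point): centre of the back face (-y side) of the tube's black rubber foot, 105 mm behind leg_buttons, on the axis 55 mm up; axes as leg. The foot is 46 mm square, 33 mm long with its neck. Push it towards +y. On the other leg (not listed), already set, the foot stands close to the sleeve and the buttons stick out of the holes.
- leg_tube (a joint): how far the tube is slid in, in m: starts at 0 to 0.02 (point leg_buttons is at y = -45 mm + this in leg's frame, leg_foot at -150 mm + this); 0.030 to 0.060 buttons partly or wholly under the mouth, 0.095 centred in the holes, stop at 0.099. Friction 2 N, up to 5 N with the buttons rubbing inside; stays where left.
- leg_pin_a (a joint): how far the button on leg's +x side is pressed in, in m: 0 = out (10 mm proud of the tube), 0.010 = flush; about 0.008 while the sleeve holds it down. Spring: 4 N to start, 8 N to press flush.
- leg_pin_b (a joint): the same for the button on leg's -x side.

How it is judged:
By the outcome, as a careful person would: the job done as asked, in the order asked, and still so for the second after the job is handed in, with the robot touching nothing.
It also fails if it takes over 40 s, if anything falls off the work surface, if the arm or the gripper's body presses on something with over 40 N, if the wrist force passes 120 N, or if a joint passes its speed limit or range.

## Working session

There is one attempt and no reset: what is moved stays moved. The work goes in short steps, Python scripts to look and compute and a shell command to move; the robot and the scene stay as the last step left them, time stands still between calls to the robot, and variables do not carry over. Pictures are saved under pics/ and viewed, at most 10 in all, crops included, and the job is handed in when it is done.

```bash
ls; mkdir -p pics; python3 - <<'E'
from bench import monitor,snapshot,get_calibration
import cv2,numpy as np
s=monitor.get_state();print(s)
for n in("side","top"):
    cv2.imwrite(f"pics/{n}0.png",snapshot(n)[:,:,::-1]);c=get_calibration(n);print(n,c)
print(get_calibration("wrist"))
E
```

```text
pics
{'t': 0.0, 'joints': array([ 7.17584276e+01,  7.13412028e+00,  9.46347873e+01,  6.02717201e-06,
        7.83519475e+01, -4.73135520e+00]), 'dq': array([-0.04339845, -0.00257222,  0.00176723,  0.03395283,  0.0724365 ,
       -0.03826152]), 'effort': array([ 4.64120440e-04, -4.23585248e+01, -3.65464532e+01,  5.71665953e-05,
        6.64463718e-03, -2.40654072e-05]), 'ee_pos': array([0.1516725 , 0.6314218 , 0.23003869]), 'tool_rot': array([[-9.72328213e-01,  2.33618084e-01, -6.60365080e-04],
       [ 2.33618953e-01,  9.72326165e-01, -2.00328184e-03],
       [ 1.74087379e-04, -2.10212125e-03, -9.99997775e-01]]), 'contact_force': array([ 0.56123473, -0.07496895, -0.3128694 ]), 'moment': array([-0.01254028,  0.01794739, -0.04062354]), 'gripper_force': 0.0, 'opening': 0.08523888778341103}
side {'intrinsics': array([[424.17652719,   0.        , 279.61526088],
       [  0.        , 424.17652719, 212.03917043],
       [  0.        ,   0.        ,   1.        ]]), 'pose': array([[ 0.99820653, -0.02056117,  0.05622251,  0.48937489],
       [-0.056093  , -0.64932025,  0.75844366, -0.62196737
[... 375 characters left out ...]
  [-0.99991531,  0.01103309, -0.00690196,  0.03097162],
       [ 0.00517256, -0.14972603, -0.98871399,  0.8996787 ],
       [ 0.        ,  0.        ,  0.        ,  1.        ]])}
{'intrinsics': array([[332.61608091,   0.        , 274.7541674 ],
       [  0.        , 332.61608091, 203.62827135],
       [  0.        ,   0.        ,   1.        ]]), 'mount': array([[-5.10073428e-04, -9.48033565e-01, -3.18169922e-01,
         8.18871734e-02],
       [ 9.99999732e-01, -6.50673836e-04,  3.35629918e-04,
        -3.93803205e-04],
       [-5.25213271e-04, -3.18169665e-01,  9.48033643e-01,
        -1.43108149e-01],
       [ 0.00000000e+00,  0.00000000e+00,  0.00000000e+00,
         1.00000000e+00]])}
```

View pics/top0.png

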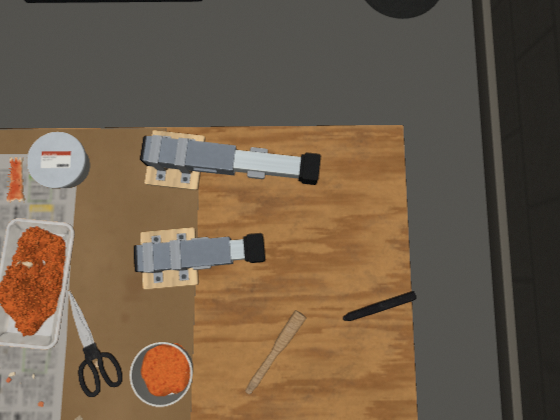

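View pics/side0.png

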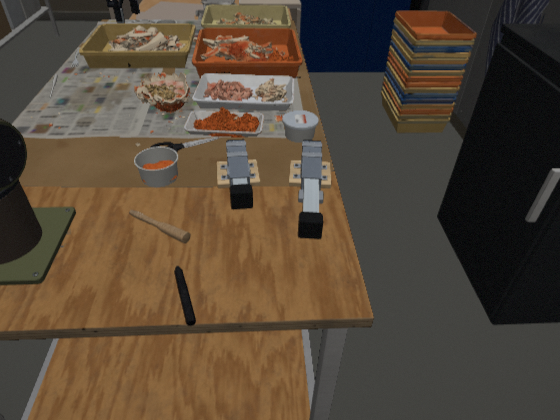

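The top view shows the extended leg: foot ~(311,168), buttons ~(257,163), mouth ~(235,160). The short leg is below it at (190,253). Next I'll zoom in for precision.

```bash
python3 - <<'E'
import cv2
i=cv2.imread("pics/top0.png")[125:200,130:330]
cv2.imwrite("pics/c1.png",cv2.resize(i,None,fx=4,fy=4,interpolation=cv2.INTER_CUBIC))
E
```

```text
(no output)
```

View pics/c1.png

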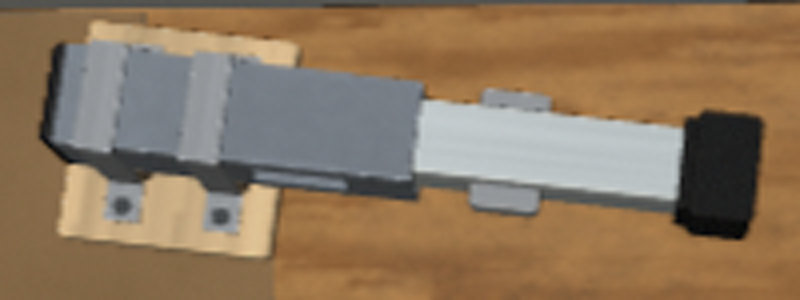

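The crop gives clear tube edges at (417,100)/(414,173) and (685,127)/(680,200), the mouth edge at (424,83)/(416,177), and the buttons at x≈470–551.

```bash
cat > h.py <<'E'
import numpy as np
from bench import get_calibration
def ray(n,u,v,z):
    c=get_calibration(n);T=c["pose"];d=T[:3,:3]@np.linalg.solve(c["intrinsics"],[u,v,1])
    return T[:3,3]+d*(z-T[2,3])/d[2]
E
python3 - <<'E'
from h import *
f=lambda u,v,z:ray("top",(u+.5)/4-.5+130,(v+.5)/4-.5+125,z)
P=dict(mL=(424,83,.0765),mR=(416,177,.0765),tmL=(417,100,.071),tmR=(414,173,.071),tfL=(685,127,.071),tfR=(680,200,.071),
 bLf=(484,89,.062),bLr=(551,95,.062),bRf=(471,185,.062),bRr=(540,192,.062),bRfo=(471,207,.06),bRro=(538,214,.06),fBL=(762,117,.078),fBR=(750,222,.078))
for k,v in P.items(): P[k]=f(*v);print(k,P[k].round(4))
a=(P["tmL"]+P["tmR"])/2;b=(P["tfL"]+P["tfR"])/2
for d in (a-b,P["tmL"]-P["tfL"],P["tmR"]-P["tfR"]): print(np.degrees(np.arctan2(d[1],d[0])))
d=P["mL"]-P["mR"];print("mouth",np.degrees(np.arctan2(d[1],d[0]))+90,np.hypot(*d[:2]),(P["mL"]+P["mR"])/2)
E
```

```text
mL [0.6288 0.0997 0.0765]
mR [0.5888 0.1029 0.0765]
tmL [0.623  0.1031 0.071 ]
tmR [0.5918 0.1042 0.071 ]
tfL [ 0.6102 -0.0089  0.071 ]
tfR [ 0.5791 -0.0063  0.071 ]
bLf [0.6299 0.0755 0.062 ]
bLr [0.627  0.0472 0.062 ]
bRf [0.5884 0.0811 0.062 ]
bRr [0.5851 0.0521 0.062 ]
bRfo [0.5794 0.0812 0.06  ]
bRro [0.5761 0.0531 0.06  ]
fBL [ 0.6124 -0.0406  0.078 ]
fBR [ 0.5681 -0.0346  0.078 ]
83.47213541161953
83.48336427284839
83.46076032423294
mouth 85.35555556839434 0.04009960654824948 [0.60878775 0.10130186 0.0765    ]
```

```bash
python3 -m inch '[{"tx":-44,"ty":-35,"rz":10},{"tx":-88,"ty":-70,"rz":20},{"tx":-132,"ty":-105,"rz":30},{"tx":-176,"ty":-140,"rz":40},{"tx":-220,"ty":-175,"rz":50},{"tx":-264,"ty":-210,"rz":60},{"tx":-308,"ty":-245,"rz":70},{"tx":-352,"ty":-280,"rz":80}]' 1 40
cat >> h.py <<'E'
from bench import monitor
def go(p,yaw):
    """delta in tool axes to TCP p (m); tool y at world yaw deg"""
    s=monitor.get_state();R=s["tool_rot"];d=R.T@(np.array(p)-s["ee_pos"])*1e3
    y=np.radians(yaw);yy=np.array([np.cos(y),np.sin(y),0]);zz=np.array([0,0,-1.]);Rt=np.c_[np.cross(yy,zz),yy,zz]
    from scipy.spatial.transform import Rotation as Q
    print(s["ee_pos"].round(4),"d",d.round(1),"rot",Q.from_matrix(R.T@Rt).as_rotvec(degrees=True).round(2),"F",s["contact_force"].round(1),"t",s["t"],"open",s["opening"])
E
python3 -c "
from h import *
go([.602,.055,.23],-6.3)"
```

```text
[0.1517 0.6315 0.2301] d [-572.5 -455.3    1. ] rot [-1.000e-01  7.000e-02  8.279e+01] F [0.2 0.7 0.1] t 0.1 open 0.08515603685274604invalid input
```

```bash
python3 -m inch '[{"tx":-44,"ty":-35,"tz":0,"rx":0,"ry":0,"rz":10},{"tx":-88,"ty":-70,"tz":0,"rx":0,"ry":0,"rz":20},{"tx":-132,"ty":-105,"tz":0,"rx":0,"ry":0,"rz":30},{"tx":-176,"ty":-140,"tz":0,"rx":0,"ry":0,"rz":40},{"tx":-220,"ty":-175,"tz":0,"rx":0,"ry":0,"rz":50},{"tx":-264,"ty":-210,"tz":0,"rx":0,"ry":0,"rz":60},{"tx":-308,"ty":-245,"tz":0,"rx":0,"ry":0,"rz":70},{"tx":-352,"ty":-280,"tz":0,"rx":0,"ry":0,"rz":80}]' 1 40
python3 -c "
from h import *
go([.602,.055,.23],-6.3)"
```

```text
t: 1.1
ee_pos: [0.4293, 0.2758, 0.231]
tool_rot: [[0.067, 0.998, -0.0], [0.998, -0.067, -0.0], [-0.0, -0.0, -1.0]]
contact_force: [-0.3, 1.0, 0.6]
opening: 0.0855
gripper_force: 0.0
[0.4293 0.2758 0.231 ] d [-208.8  187.1    0.9] rot [-0.01  0.01  2.47] F [-0.3  1.   0.6] t 1.1 open 0.08552959018381508
```

```bash
python3 -m inch '[{"tx":-42,"ty":37,"tz":0,"rx":0,"ry":0,"rz":0.5},{"tx":-84,"ty":75,"tz":0,"rx":0,"ry":0,"rz":1},{"tx":-126,"ty":112,"tz":0,"rx":0,"ry":0,"rz":1.5},{"tx":-168,"ty":150,"tz":10,"rx":0,"ry":0,"rz":2},{"tx":-209,"ty":187,"tz":20,"rx":0,"ry":0,"rz":2.5},{"tx":-209,"ty":187,"tz":30,"rx":0,"ry":0,"rz":2.5},{"tx":-209,"ty":187,"tz":30,"rx":0,"ry":0,"rz":2.5}]'
python3 - <<'E'
from h import *
from bench import snapshot
import cv2
go([.602,.055,.2],-6.3)
s=monitor.get_state();i=snapshot("wrist")[:,:,::-1];cv2.imwrite("pics/w1.png",i);np.savez("w1.npz",R=s["tool_rot"],p=s["ee_pos"])
E
```

```text
t: 1.98
ee_pos: [0.6014, 0.0574, 0.1994]
tool_rot: [[0.105, 0.994, -0.004], [0.994, -0.105, 0.0], [-0.0, -0.004, -1.0]]
contact_force: [0.8, -0.1, -0.4]
opening: 0.0854
gripper_force: 0.0
[0.6014 0.0574 0.1994] d [-2.4  0.8 -0.6] rot [-0.21  0.    0.26] F [ 0.8 -0.1 -0.4] t 1.975 open 0.0854420797685784
```

View pics/w1.png

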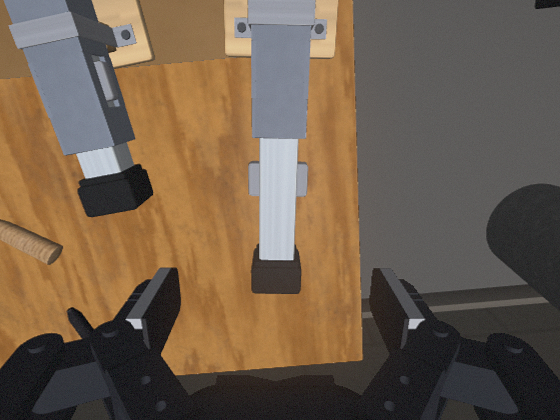

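The wrist view shows the mouth edge at (253–307,137), the tube edges at x≈260–298, and the buttons from (249,162) to (307,195).

```bash
python3 - <<'E'
from h import *
import cv2
d=np.load("w1.npz");c=get_calibration("wrist");M=c["mount"];R=d["R"]@M[:3,:3];o=d["p"]+d["R"]@M[:3,3]
def w(u,v,z):
    q=R@np.linalg.solve(c["intrinsics"],[u,v,1]);return o+q*(z-o[2])/q[2]
g=cv2.imread("pics/w1.png").astype(int)
for r in (145,150,180,185,215,240): # tube & button edges along rows
    L=g[r,235:325].sum(1);e=np.abs(L[2:]-L[:-2]);print(r,[(int(k)+236,int(e[k])) for k in range(len(e)) if e[k]>90 and e[k]==e[max(0,k-2):k+3].max()])
for r in (253,304):
    L=g[140:215,r].sum(1);e=np.abs(L[2:]-L[:-2]);print('col',r,[(int(k)+141,int(e[k])) for k in range(len(e)) if e[k]>90 and e[k]==e[max(0,k-2):k+3].max()])
for n,a,b,z in (("mouth",(253,137),(306.5,137),.0765),("tubeM",(259.5,145),(298,145),.071),("tubeF",(259.5,240),(295.5,240),.071),("btnF",(249,162),(307,162),.062),("btnR",(249,195),(307,195),.062)):
    A,B=w(*a,z),w(*b,z);print(n,A.round(4),B.round(4),((A+B)/2).round(4),np.linalg.norm(A-B).round(4))
E
```

```text
145 [(260, 200), (297, 200)]
150 [(260, 198), (297, 250)]
180 [(249, 128), (260, 178), (296, 171), (307, 186)]
185 [(249, 140), (260, 159), (295, 154), (296, 154), (307, 132)]
215 [(259, 179), (295, 236)]
240 [(259, 195), (294, 256)]
col 253 [(163, 226), (196, 94)]
col 304 [(164, 175), (195, 143)]
mouth [0.5888 0.1069 0.0765] [0.6309 0.1025 0.0765] [0.6099 0.1047 0.0765] 0.0423
tubeM [0.5928 0.0993 0.071 ] [0.624  0.0961 0.071 ] [0.6084 0.0977 0.071 ] 0.0313
tubeF [0.5827 0.0154 0.071 ] [0.6147 0.0121 0.071 ] [0.5987 0.0138 0.071 ] 0.0322
btnF [0.5816 0.0847 0.062 ] [0.6308 0.0794 0.062 ] [0.6062 0.082  0.062 ] 0.0495
btnR [0.5778 0.0554 0.062 ] [0.6286 0.0501 0.062 ] [0.6032 0.0528 0.062 ] 0.0511
```

```bash
python3 -m inch '[{"tx":0,"ty":2.3,"tz":40,"rx":-0.2,"ry":0,"rz":0.5},{"tx":0,"ty":2.3,"tz":80,"rx":-0.2,"ry":0,"rz":0.5},{"tx":0,"ty":2.3,"tz":120,"rx":-0.2,"ry":0,"rz":0.5},{"tx":0,"ty":2.3,"tz":150,"rx":-0.2,"ry":0,"rz":0.5},{"tx":0,"ty":2.3,"tz":165,"rx":-0.2,"ry":0,"rz":0.5},{"tx":0,"ty":2.3,"tz":165,"rx":-0.2,"ry":0,"rz":0.5}]'
python3 - <<'E'
from h import *
from bench import snapshot
import cv2
go([.603,.057,.034],-6.5)
s=monitor.get_state();i=snapshot("wrist")[:,:,::-1];cv2.imwrite("pics/w2.png",i)
E
```

```text
t: 2.78
ee_pos: [0.6042, 0.058, 0.036]
tool_rot: [[0.112, 0.994, 0.002], [0.994, -0.112, -0.0], [-0.0, 0.002, -1.0]]
contact_force: [0.1, -0.4, 0.8]
opening: 0.0855
gripper_force: 0.0
[0.6042 0.058  0.036 ] d [-1.1 -1.1  2. ] rot [0.13 0.   0.06] F [ 0.1 -0.4  0.8] t 2.775 open 0.08550428695834258
```

View pics/w2.png

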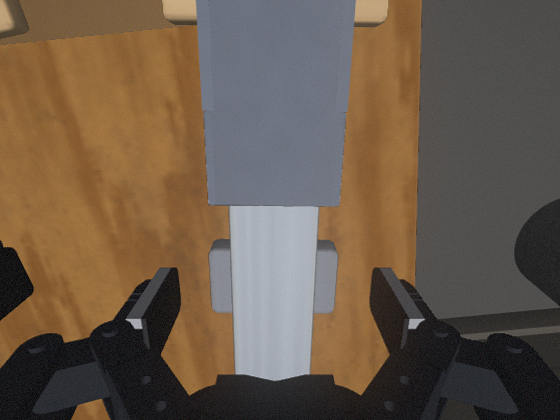

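The fingers straddle the tube centrally: buttons at x 210–337, fingers at 179–371. The button fronts (row 240) lead the pads (row ~268) by about 12 mm. I'll squeeze.

```bash
python3 -m inch '[{"tx":-1,"ty":0,"tz":2,"rx":0,"ry":0,"rz":0},{"tx":-1,"ty":0,"tz":2,"rx":0,"ry":0,"rz":0},{"tx":-1,"ty":0,"tz":2,"rx":0,"ry":0,"rz":0},{"tx":-1,"ty":0,"tz":2,"rx":0,"ry":0,"rz":0},{"tx":-1,"ty":0,"tz":2,"rx":0,"ry":0,"rz":0},{"tx":-1,"ty":0,"tz":2,"rx":0,"ry":0,"rz":0}]' 0 40
python3 - <<'E'
from h import *
from bench import snapshot
import cv2
go([.603,.057,.034],-6.5)
i=snapshot("wrist")[:,:,::-1];cv2.imwrite("pics/w3.png",i)
E
```

```text
t: 3.58
ee_pos: [0.6031, 0.0564, 0.0364]
tool_rot: [[0.114, 0.993, -0.002], [0.993, -0.114, 0.0], [-0.0, -0.002, -1.0]]
contact_force: [-13.0, 0.4, 14.6]
opening: 0.032
gripper_force: 41.7
[0.6031 0.0564 0.0364] d [ 0.6 -0.2  2.4] rot [-0.1   0.   -0.07] F [-13.    0.4  14.6] t 3.575 open 0.03202046281242062
```

View pics/w3.png

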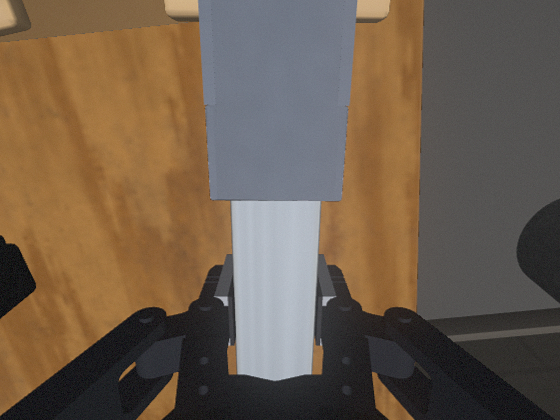

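```bash
python3 -m inch '[{"tx":4,"ty":-0.4,"tz":-1,"rx":0,"ry":0,"rz":0},{"tx":8,"ty":-0.4,"tz":-1,"rx":0,"ry":0,"rz":0},{"tx":12,"ty":-0.4,"tz":-1,"rx":0,"ry":0,"rz":0},{"tx":16,"ty":-0.4,"tz":-1,"rx":0,"ry":0,"rz":0},{"tx":20,"ty":-0.4,"tz":-1,"rx":0,"ry":0,"rz":0},{"tx":23,"ty":-0.4,"tz":-1,"rx":0,"ry":0,"rz":0},{"tx":26,"ty":-0.4,"tz":-1,"rx":0,"ry":0,"rz":0},{"tx":26,"ty":-0.4,"tz":-1,"rx":0,"ry":0,"rz":0}]' 0 40
python3 - <<'E'
from h import *
from bench import snapshot
import cv2
go([.603,.057,.034],-6.5)
i=snapshot("wrist")[:,:,::-1];cv2.imwrite("pics/w4.png",i)
E
```

```text
t: 4.62
ee_pos: [0.6063, 0.0822, 0.0364]
tool_rot: [[0.114, 0.993, 0.0], [0.993, -0.114, -0.0], [-0.0, 0.0, -1.0]]
contact_force: [-6.1, 0.8, 7.3]
opening: 0.0315
gripper_force: 40.7
[0.6063 0.0822 0.0364] d [-25.4  -0.3   2.4] rot [ 0.    0.   -0.07] F [-6.1  0.8  7.3] t 4.625 open 0.03153148686664803
```

View pics/w4.png

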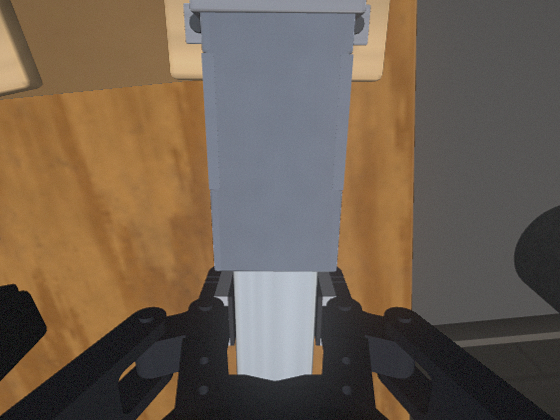

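Opening stays at 32 mm, and about 10 mm of gap is left between the fingers and the mouth. I'll advance gently.

```bash
python3 -m inch '[{"tx":2,"ty":0,"tz":0,"rx":0,"ry":0,"rz":0},{"tx":4,"ty":0,"tz":0,"rx":0,"ry":0,"rz":0},{"tx":5,"ty":0,"tz":0,"rx":0,"ry":0,"rz":0},{"tx":6,"ty":0,"tz":0,"rx":0,"ry":0,"rz":0},{"tx":6,"ty":0,"tz":0,"rx":0,"ry":0,"rz":0}]' 0 40
python3 -m inch '[{"tx":1,"ty":0,"tz":0,"rx":0,"ry":0,"rz":0},{"tx":2,"ty":0,"tz":0,"rx":0,"ry":0,"rz":0},{"tx":2,"ty":0,"tz":0,"rx":0,"ry":0,"rz":0}]' 0 40
```

```text
t: 5.3
ee_pos: [0.607, 0.0879, 0.0364]
tool_rot: [[0.114, 0.993, 0.0], [0.993, -0.114, -0.0], [-0.0, 0.0, -1.0]]
contact_force: [-6.0, -0.9, 7.1]
opening: 0.0314
gripper_force: 40.7
t: 5.68
ee_pos: [0.6072, 0.0899, 0.0364]
tool_rot: [[0.114, 0.993, 0.0], [0.993, -0.114, -0.0], [-0.0, 0.0, -1.0]]
contact_force: [-6.0, -0.5, 6.9]
opening: 0.0317
gripper_force: 40.7
```

```bash
python3 -m inch '[{"tx":0,"ty":0,"tz":0,"rx":0,"ry":0,"rz":0},{"tx":0,"ty":0,"tz":0,"rx":0,"ry":0,"rz":0},{"tx":0,"ty":0,"tz":0,"rx":0,"ry":0,"rz":0},{"tx":0,"ty":0,"tz":-30,"rx":0,"ry":0,"rz":0},{"tx":0,"ty":0,"tz":-80,"rx":0,"ry":0,"rz":0},{"tx":0,"ty":0,"tz":-130,"rx":0,"ry":0,"rz":0},{"tx":-60,"ty":0,"tz":-130,"rx":0,"ry":0,"rz":0},{"tx":-60,"ty":0,"tz":-130,"rx":0,"ry":0,"rz":0}]' 1 40
python3 - <<'E'
from h import *
from bench import snapshot
import cv2
go([.603,.057,.034],-6.5)
s=monitor.get_state();i=snapshot("wrist")[:,:,::-1];cv2.imwrite("pics/w5.png",i);np.savez("w1.npz",R=s["tool_rot"],p=s["ee_pos"])
E
```

```text
t: 6.68
ee_pos: [0.6013, 0.0279, 0.1664]
tool_rot: [[0.117, 0.993, 0.005], [0.993, -0.117, -0.001], [-0.0, 0.006, -1.0]]
contact_force: [-0.1, -0.4, -0.0]
opening: 0.0853
gripper_force: 0.0
[0.6013 0.0279 0.1664] d [ 29.2  -2.5 132.4] rot [ 0.32  0.03 -0.22] F [-0.1 -0.4 -0. ] t 6.675 open 0.08526624406628543
```

View pics/w5.png

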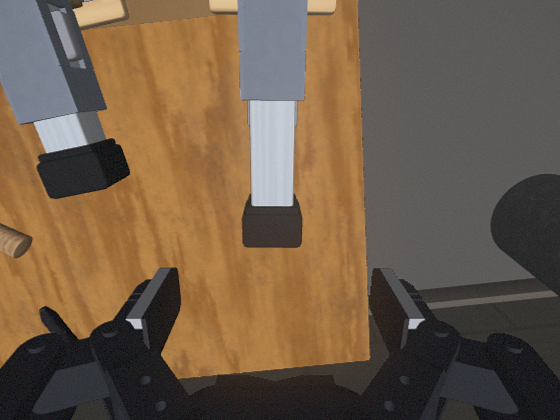

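The buttons now sit under the mouth, with only slivers showing at (248,112) and (297,112). The foot's back top edge is at about (243–302,247). Now for the push.

```bash
python3 - <<'E'
from h import *
d=np.load("w1.npz");c=get_calibration("wrist");M=c["mount"];R=d["R"]@M[:3,:3];o=d["p"]+d["R"]@M[:3,3]
def w(u,v,z):
    q=R@np.linalg.solve(c["intrinsics"],[u,v,1]);return o+q*(z-o[2])/q[2]
m=(w(239,99,.0765)+w(306,99,.0765))/2;f=(w(243,247,.078)+w(302,247,.078))/2
u=np.array([np.cos(np.radians(83.5)),np.sin(np.radians(83.5)),0])
print(m,f,(m-f)@u)
p=f-u*.035;print(p);go([p[0],p[1],.166],-6.5);go([p[0],p[1],.036],-6.5)
E
```

```text
[0.60923776 0.10457591 0.0765    ] [ 0.59627707 -0.00298644  0.078     ] 0.10833811185682601
[ 0.59231496 -0.03776146  0.078     ]
[0.601  0.0293 0.1656] d [-67.6  -0.8  -0.5] rot [ 0.23 -0.02 -0.16] F [-0.4  0.8  0.8] t 6.725 open 0.0854159603759448
[0.601  0.0293 0.1656] d [-67.6  -1.4 129.5] rot [ 0.23 -0.02 -0.16] F [-0.4  0.8  0.8] t 6.725 open 0.0854159603759448
```

```bash
python3 -m inch '[{"tx":-40,"ty":-1,"tz":0,"rx":0,"ry":0,"rz":0},{"tx":-68,"ty":-1,"tz":0,"rx":0,"ry":0,"rz":0},{"tx":-68,"ty":-1,"tz":20,"rx":0.2,"ry":0,"rz":0},{"tx":-68,"ty":-1,"tz":60,"rx":0.2,"ry":0,"rz":0},{"tx":-68,"ty":-1,"tz":100,"rx":0.2,"ry":0,"rz":0},{"tx":-68,"ty":-1.4,"tz":125,"rx":0.2,"ry":0,"rz":0},{"tx":-68,"ty":-1.4,"tz":129,"rx":0.2,"ry":0,"rz":0},{"tx":-68,"ty":-1.4,"tz":129,"rx":0.2,"ry":0,"rz":0}]' 0 40
python3 -c "
from h import *
go([.5923,-.0378,.036],-6.5)"
```

```text
t: 7.72
ee_pos: [0.5923, -0.0361, 0.036]
tool_rot: [[0.112, 0.994, -0.001], [0.994, -0.112, 0.0], [0.0, -0.001, -1.0]]
contact_force: [0.3, -0.3, 0.7]
opening: 0.0001
gripper_force: 0.0
[ 0.5923 -0.0361  0.036 ] d [-1.7  0.1  0. ] rot [-0.03 -0.01  0.04] F [ 0.3 -0.3  0.7] t 7.725 open 5.1315165891901066e-05
```

```bash
python3 -m inch '[{"tx":10,"ty":0,"tz":0,"rx":0,"ry":0,"rz":0},{"tx":18,"ty":0,"tz":0,"rx":0,"ry":0,"rz":0},{"tx":24,"ty":0,"tz":0,"rx":0,"ry":0,"rz":0},{"tx":30,"ty":0,"tz":0,"rx":0,"ry":0,"rz":0},{"tx":36,"ty":0,"tz":0,"rx":0,"ry":0,"rz":0},{"tx":42,"ty":0,"tz":0,"rx":0,"ry":0,"rz":0},{"tx":48,"ty":0,"tz":0,"rx":0,"ry":0,"rz":0}]'
python3 -m inch '[{"tx":5,"ty":0,"tz":0,"rx":0,"ry":0,"rz":0},{"tx":10,"ty":0,"tz":0,"rx":0,"ry":0,"rz":0},{"tx":14,"ty":0,"tz":0,"rx":0,"ry":0,"rz":0},{"tx":18,"ty":0,"tz":0,"rx":0,"ry":0,"rz":0},{"tx":21,"ty":0,"tz":0,"rx":0,"ry":0,"rz":0},{"tx":23,"ty":0,"tz":0,"rx":0,"ry":0,"rz":0},{"tx":23,"ty":0,"tz":0,"rx":0,"ry":0,"rz":0}]'
python3 - <<'E'
from h import *
from bench import snapshot
import cv2
go([.603,.057,.034],-6.5)
a=snapshot("wrist")[:,:,::-1];b=snapshot("top")[:,:,::-1]
v=np.zeros((580,760,3),np.uint8);v[:280,:373]=cv2.resize(a,(373,280));v[280:,:]=cv2.resize(b[125:200,130:330],(760,300))
cv2.imwrite("pics/w6.png",v)
E
```

```text
t: 8.6
ee_pos: [0.5985, 0.0083, 0.0376]
tool_rot: [[0.113, 0.994, 0.002], [0.994, -0.113, -0.005], [-0.005, 0.002, -1.0]]
contact_force: [-1.7, -11.9, 2.0]
opening: 0.0001
gripper_force: 0.0
t: 9.48
ee_pos: [0.6014, 0.0314, 0.0376]
tool_rot: [[0.113, 0.994, 0.002], [0.994, -0.113, -0.004], [-0.004, 0.003, -1.0]]
contact_force: [-0.5, -9.7, 1.7]
opening: 0.0002
gripper_force: 0.0
[0.6014 0.0314 0.0376] d [25.6 -1.3  3.5] rot [0.16 0.23 0.01] F [-0.5 -9.7  1.7] t 9.475 open 0.0001571142699227772
```

View pics/w6.png

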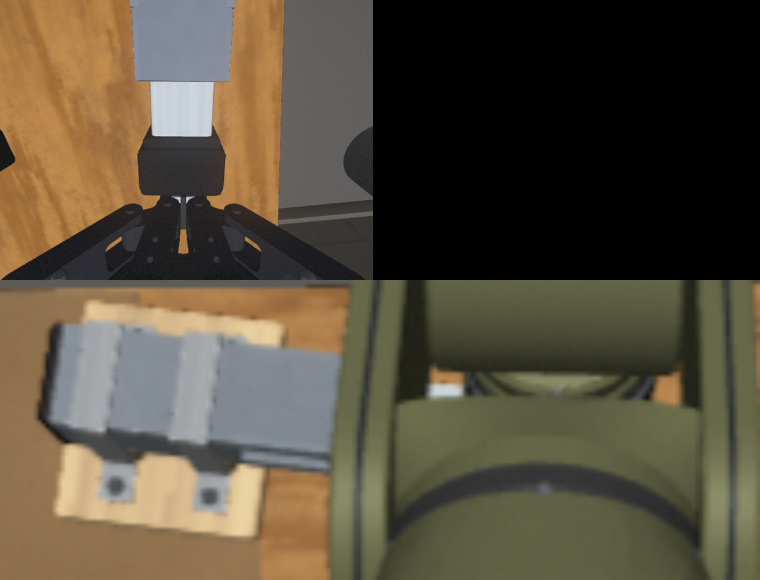

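The tube has about 6 mm left to go: the foot is still ~27 mm from the mouth and no button is proud of the sleeve side yet.

```bash
python3 -m inch '[{"tx":2,"ty":0,"tz":0,"rx":0,"ry":0,"rz":0},{"tx":4,"ty":0,"tz":0,"rx":0,"ry":0,"rz":0},{"tx":4,"ty":0,"tz":0,"rx":0,"ry":0,"rz":0}]'
python3 -m inch '[{"tx":1,"ty":0,"tz":0,"rx":0,"ry":0,"rz":0},{"tx":2,"ty":0,"tz":0,"rx":0,"ry":0,"rz":0},{"tx":2,"ty":0,"tz":0,"rx":0,"ry":0,"rz":0}]'
python3 - <<'E'
from h import *
from bench import snapshot
import cv2
d=monitor.get_state();c=get_calibration("wrist");M=c["mount"];R=d["tool_rot"]@M[:3,:3];o=d["ee_pos"]+d["tool_rot"]@M[:3,3]
a=snapshot("wrist")[:,:,::-1];g=a[:,270:285].astype(int).sum((1,2))/45
e=np.abs(np.diff(g));print([(int(k),int(e[k])) for k in range(60,330) if e[k]>8 and e[k]==e[k-3:k+4].max()])
cv2.imwrite("pics/w7.png",a)
def w(u,v,z):
    q=R@np.linalg.solve(c["intrinsics"],[u,v,1]);return o+q*(z-o[2])/q[2]
np.set_printoptions(precision=4,suppress=True)
for r in [k for k in range(60,330) if e[k]>8 and e[k]==e[k-3:k+4].max()]: print(r,w(277,r,.0765))
E
```

```text
t: 9.95
ee_pos: [0.6011, 0.0378, 0.0368]
tool_rot: [[0.113, 0.994, 0.001], [0.994, -0.113, -0.0], [-0.0, 0.001, -1.0]]
contact_force: [0.3, -2.0, 1.0]
opening: 0.0
gripper_force: 0.0
t: 10.32
ee_pos: [0.6012, 0.0398, 0.0364]
tool_rot: [[0.113, 0.994, 0.0], [0.994, -0.113, 0.0], [0.0, 0.0, -1.0]]
contact_force: [0.6, -1.1, 1.7]
opening: -0.0001
gripper_force: 0.0
[(149, 84), (204, 98), (294, 42), (299, 11), (304, 18)]
149 [0.6089 0.104  0.0765]
204 [0.6069 0.0862 0.0765]
294 [0.6031 0.0523 0.0765]
299 [0.6029 0.0502 0.0765]
304 [0.6027 0.0481 0.0765]
```

Push force dropped from 10 N to ~1 N, so the buttons seem to have popped. I'll back off and inspect.

```bash
python3 -m inch '[{"tx":-20,"ty":0,"tz":0,"rx":0,"ry":0,"rz":0},{"tx":-60,"ty":0,"tz":0,"rx":0,"ry":0,"rz":0},{"tx":-100,"ty":0,"tz":-50,"rx":0,"ry":0,"rz":0},{"tx":-120,"ty":-40,"tz":-100,"rx":0,"ry":0,"rz":0},{"tx":-140,"ty":-90,"tz":-150,"rx":0,"ry":0,"rz":0},{"tx":-150,"ty":-140,"tz":-160,"rx":0,"ry":0,"rz":0},{"tx":-160,"ty":-180,"tz":-160,"rx":0,"ry":0,"rz":0},{"tx":-160,"ty":-180,"tz":-160,"rx":0,"ry":0,"rz":0}]'
python3 - <<'E'
from bench import snapshot
import cv2,numpy as np
a=snapshot("side")[:,:,::-1];b=snapshot("top")[:,:,::-1]
v=np.zeros((600,800,3),np.uint8);v[:240,:320]=cv2.resize(a[130:250,200:360],(320,240),interpolation=2);v[:240,320:]=cv2.resize(b[215:295,130:290],(480,240),interpolation=2);v[240:540]=cv2.resize(b[125:200,130:330],(800,300),interpolation=2)
cv2.imwrite("pics/w8.png",v)
E
```

```text
t: 11.38
ee_pos: [0.4017, -0.0997, 0.196]
tool_rot: [[0.116, 0.993, 0.001], [0.993, -0.116, -0.0], [-0.0, 0.001, -1.0]]
contact_force: [0.2, -0.3, 0.0]
opening: -0.0002
gripper_force: 0.0
```

View pics/w8.png

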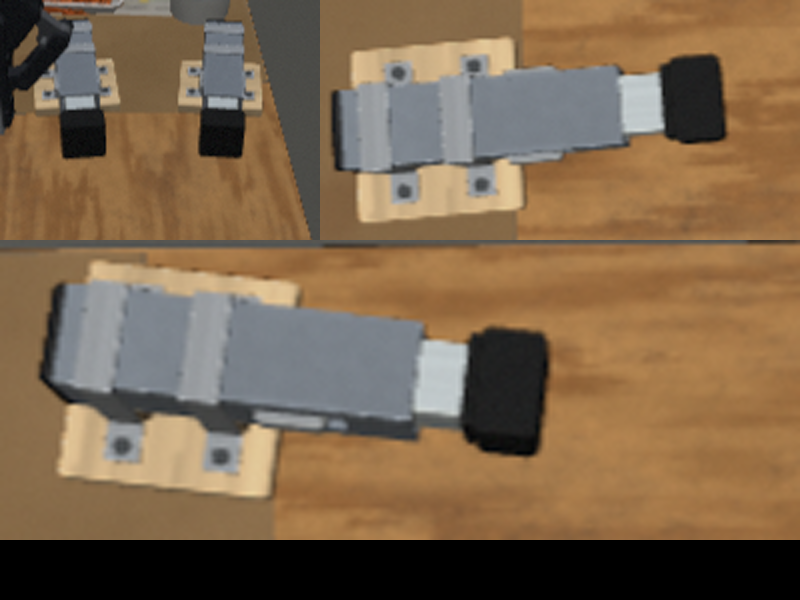

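Foot spacing matches the other leg, and a ~28 mm bright strip shows in the near hole. How far the buttons stand out isn't conclusive from here, so I'll measure it numerically from above with the wrist camera.

```bash
python3 -c "
from h import *
go([.6054,.0722,.14],-6.5)"
python3 -m inch '[{"tx":0,"ty":60,"tz":0,"rx":0,"ry":0,"rz":0},{"tx":40,"ty":110,"tz":0,"rx":0,"ry":0,"rz":0},{"tx":90,"ty":150,"tz":0,"rx":0,"ry":0,"rz":0},{"tx":140,"ty":180,"tz":0,"rx":0,"ry":0,"rz":0},{"tx":192,"ty":182,"tz":20,"rx":0,"ry":0,"rz":0},{"tx":192,"ty":182,"tz":50,"rx":0,"ry":0,"rz":0},{"tx":192,"ty":182,"tz":50,"rx":0,"ry":0,"rz":0}]'
python3 - <<'E'
from h import *
from bench import snapshot
import cv2
d=monitor.get_state();c=get_calibration("wrist");M=c["mount"];R=d["tool_rot"]@M[:3,:3];o=d["ee_pos"]+d["tool_rot"]@M[:3,3]
a=snapshot("wrist")[:,:,::-1].astype(np.uint8);cv2.imwrite("pics/w9.png",a);print(d["ee_pos"])
def proj(y,x,z):
    t=np.radians(83.5);u=np.array([np.cos(t),np.sin(t),0]);v=np.array([np.sin(t),-np.cos(t),0])
    p=np.array([.609,.104,0])+u*y+v*x+np.array([0,0,z]);q=c["intrinsics"]@(R.T@(p-o));return q[:2]/q[2]
for y in (.01,.02,.03,.035,.04,.045,.05,.055,.06,.065,.07,.075):
    l,r=proj(y,-.0215,.0765),proj(y,.0215,.0765);bl,br=proj(y,-.026,.062),proj(y,.026,.062)
    row=int(round(l[1]));k=a[row].astype(int);g=k.max(1)-k.min(1)<32
    m=int((l[0]+r[0])/2);L=m
    while g[L]:L-=1
    Rr=m
    while g[Rr]:Rr+=1
    print(y,row,"expect sleeve",l[0].round(),r[0].round(),"btn",bl[0].round(),br[0].round(),"seen",L,Rr,"gray",k[L+1:L+16].mean(1).astype(int),k[Rr-15:Rr].mean(1).astype(int))
E
```

```text
[ 0.4038 -0.0995  0.1962] d [193.7 180.5  56.4] rot [ 0.05 -0.   -0.08] F [0.4 0.4 0.1] t 11.475 open -0.0002908211030930062
t: 12.35
ee_pos: [0.6051, 0.072, 0.1418]
tool_rot: [[0.112, 0.994, -0.008], [0.994, -0.112, -0.0], [-0.001, -0.008, -1.0]]
contact_force: [-0.7, 1.3, -0.1]
opening: 0.0003
gripper_force: 0.0
[0.6051289  0.07203486 0.14179628]
0.01 158 expect sleeve 242.0 310.0 btn 238.0 315.0 seen 242 310 gray [148 149 150 147 145 144 146 144 147 145 148 148 146 150 148] [149 152 147 150 150 151 147 150 148 151 147 151 152 154 150]
0.02 142 expect sleeve 242.0 311.0 btn 237.0 316.0 seen 241 311 gray [150 152 149 151 145 144 146 146 143 146 148 147 144 147 144] [151 148 150 149 149 148 147 146 149 148 147 153 146 152 150]
0.03 125 expect sleeve 241.0 311.0 btn 237.0 316.0 seen 241 311 gray [117 128 145 150 150 149 145 142 144 145 145 146 145 144 144] [144 147 148 145 150 147 146 147 150 148 153 154 154 151 153]
0.035 117 expect sleeve 241.0 312.0 btn 236.0 317.0 seen 241 312 gray [150 152 152 151 152 147 145 145 146 144 149 148 146 147 146] [147 147 151 149 144 146 147 149 147 1
[... 864 characters left out ...]
118 160 170 173 159 154 151 153 148 153 149 144 144 146 146] [149 148 148 150 151 151 153 151 150 149 163 170 170 170 130]
0.065 63 expect sleeve 239.0 314.0 btn 235.0 319.0 seen 237 316 gray [160 166 159 153 151 150 154 151 151 146 147 145 147 145 146] [147 150 149 147 151 146 146 149 151 151 150 150 150 153 150]
0.07 54 expect sleeve 239.0 314.0 btn 234.0 319.0 seen 239 315 gray [166 144 146 150 149 154 147 145 145 145 146 146 147 146 146] [147 147 146 146 145 143 145 147 146 147 148 150 152 122 137]
0.075 44 expect sleeve 239.0 314.0 btn 234.0 319.0 seen 222 333 gray [168 174 173 176 172 172 174 170 176 176 172 173 172 175 174] [172 172 169 173 174 174 175 174 173 171 173 170 172 171 171]
```

Both buttons stand fully proud of the sleeve, with edges at the expected 52 mm width from y ≈ 38 to 66 mm. I'll retract clear and hand in.

```bash
python3 -m inch '[{"tx":0,"ty":0,"tz":-30,"rx":0,"ry":0,"rz":0},{"tx":0,"ty":0,"tz":-60,"rx":0,"ry":0,"rz":0},{"tx":0,"ty":0,"tz":-60,"rx":0,"ry":0,"rz":0}]' && python3 -c "
from bench import order
print(order.job_done())"
```

```text
t: 12.78
ee_pos: [0.6096, 0.0705, 0.2117]
tool_rot: [[0.114, 0.993, 0.009], [0.993, -0.114, 0.0], [0.001, 0.009, -1.0]]
contact_force: [0.2, 0.2, 0.1]
opening: -0.0
gripper_force: 0.0
the job is handed in; nothing more can be done
None
```

I handed the job in at about 12.8 s: the wrist camera shows both buttons standing fully out through the sleeve's holes, and the arm is clear of everything; the hand-in gave no verdict.

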